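# Clamp a cast specimen block in the sectioning chuck

## Robot

A 7-joint arm with a two-finger parallel gripper is mounted at the origin on a cart in front of the work surface, level with it; the furniture and walls round the work are solid. World frame = base frame: x ahead of the robot, y to its left, z up, the work surface at z = 0. Lengths are in m, angles in rad, forces in N, time in s.
With the tool pointing down it reaches from about 0.4 to 0.85 m from the base axis. Payload 10.4 kg.
Tool frame: the origin (TCP) lies at the very end of the fingers, on their centre line; the grasp point (between the pads) lies 19 mm behind it; x points along the fingers, y is the direction in which the jaws open and shut, and the axes are right-handed (so a half turn about x gives the same grasp; the last joint's range is limited). The gripper opens to 85 mm and grips with 20 to 120 N. Pads are 22 mm wide; open, the fingers measure 114 mm over their backs; the gripper's body (76 mm by 85 mm) begins 54 mm behind the grasp point. The pads swing forward as they close: fully open they stand 13 mm farther back than shut.
Start: joints at [1.123, 0.332, -0.065, 1.46, 0.022, 1.35, -0.088], TCP at [0.258, -0.569, 0.231] pointing down, gripper open.
Joint ranges: [-2.6, 2.6], [-0.5, 2.12], [-1.47, 1.34], [0.16, 2.42], [-1.27, 4.41], [0.06, 2.06], [-2.6, 2.6]. Speed limits (rad/s): [2.22, 2.22, 2.79, 2.79, 3.14, 3.14, 3.14].

## Interface

Orientations are given as a rotation vector (axis times angle).
In Python, from cell import sense, capture, get_calibration, job gives the robot as it stands.
- The arm moves only by the tool move_arm, never from a script. Its argument "deltas" is a list of rows, each an object with "twist": the turn, a rotation vector about the tool's x, y, z in degrees, a list of three; "xyz": the shift along the tool's x, y, z in cm, a list of three; "claw": the finger opening in cm, from 0 to 8.54. A call has 1 to 12 rows; each row is the pose to reach, as a shift and turn from the pose commanded when the call began, along the tool's axes at that moment; what a row does not reach only later rows make up. A row lasts 1/8 s, in which the tool goes at most 62.5 mm and 10.7 degrees, less where a joint would pass 70% of its speed; a pose out of reach is approached as far as the arm can. A call with a gripper value outside its range is refused whole. The fingers move at their own pace and stop on an object; "squeeze" is the grip in N (left out, the last holds). Time passes only in rows, so rows that repeat a pose let the fingers close. It gives the time, the measured TCP pose, the force and the opening at its end, in the units of the state.
- sense(): the state, without advancing time (a new reading comes with each control period).
- capture(name): name is "scene" or "top"; returns (picture, depth): 480x640x3 uint8, blue, green, red; 480x640 float32, m along the optical axis (not along the pixel's ray), 0 where there is no reading.
- get_calibration(name): a dict with "fovy" (degrees; the focal length in pixels is half the picture's height over the tangent of half this angle, whatever the lens; pixels are square), "cx", "cy" (the principal point, pixels), "origin" and "orientation" of the camera in the world. Camera axes: x right, y up, looking along -z (the intrinsics and any distortion apply to the point x, -y, -z); pixel columns grow to the right and rows downward; lengths in m; the calibration is good to about 2 mm. A picture is of the moment at which its call begins. get_calibration takes no time and is no camera call.
- job.finish_job(): hands the job in, once; it reports no verdict.
The state is a dict: "time": time; "joint_pos": joint angles; "dq": joint speeds; "effort": joint torques, N m; "position": TCP position; "tool_rot": TCP orientation; "force": force on the tool from outside, world axes, zero at the start; "ft_torque": the same for the moment, N m; "grip_width": opening from 0.0 (shut) to 1.0 (fully open).
Only numpy, scipy, OpenCV 4.12 (cv2) and the standard library are available. Lean on these libraries where they do the work, as an engineer would, in place of code of your own. Each camera call takes 0.05 s, during which the arm holds its last target.

## Task

Clamp the amber resin block in the sectioning chuck: push it along its channel until it is fully home against the stop, then, with the clamp lever still standing up, turn the lever bolt clockwise (seen from above) until its rubber foot is just snug on the block, and finally fold the lever all the way down to lock it. Go by feel: stop turning soon after the turning resistance starts to rise, because if the foot is not yet pressing the folded lever holds nothing, and if it is screwed down hard the lever cracks the resin. Do not disturb the things lying round the chuck.

Things in the scene. Friction and masses are not known exactly. Their poses are not given: they have to be found in the camera images.
- block: Clear amber resin block with a dark claw cast inside and a blank paper strip on its near end: 90 mm long (x), 30 mm wide (y), 22 mm high, 0.12 to 0.21 kg, loose. It lies flat in the chuck's channel, 6 to 18 mm short of the stop. Origin: centre of its underside; x runs along the channel towards the stop.
- chuck: Clamping chuck screwed to the table: steel base plate 164 x 84 x 12 mm, x -112 to +52 mm. x runs along the channel from its open near end to the stop, z is up; origin on the table under the channel's middle line. Two rails 9 mm high, 31.5 mm apart, x -74 to +10 mm, guide the block to a grey column (face at x = 10 mm) with an arm over the channel, top 64.5 mm above the table. Bolt axis: x = -8 mm, y = 0.
- block_home (a point): Point fixed on the chuck, on the channel floor, 12 mm above the table: the block's origin is here when it is fully home. Same axes as the chuck: push the block along +x.
- axle: The upright lever bolt with all it carries, screwed through the arm's nose (34 mm wide); this frame sinks with it but does not turn. Origin: its pivot pin. Below the arm its 15 mm rubber foot (swivels) faces the block. The foot's stem is set anew each time: it starts 1.9 to 7.6 mm above the block; only touch tells where it meets it.
- pivot (a point): Centre of the lever's pivot pin on the bolt's vertical axis: 93 mm above the table at bolt = 0, sinking 2.5 mm per radian. It turns with the bolt: x is the direction in which the lever points once folded, y lies along the pin, z is up. A round collar of 13.5 mm radius sits 12 to 18 mm below it, above the arm.
- lever_grip (a point): Middle of the lever, 40 mm from the pivot. The lever is a flat-sided aluminium paddle with a black inlay: 10 mm thick (its x), 27 mm wide (its y, parallel to the pin), from 12 to 57 mm from the pivot; its z points to its free end. Standing up, as at the start, it can be taken from above across its thickness or its width and turned like a key.
- bolt (a joint): Turning angle of the lever bolt in rad: grows as it is turned clockwise seen from above, which screws it down 2.5 mm per radian; 0 to 0.6 at the start, range 0 to 6. The foot meets the block somewhere from 1.3 to 3.1. Turning takes a steady 0.16 N m while the foot is free; once it bears, the torque rises by about 0.25 N m and the clamping force by 110 N per radian. It stays where it is left.
- lever (a joint): Angle of the lever in rad: 0 standing straight up (as at the start), 1.571 folded flat; it stays where it is left. Its spiral cam pushes the foot 0.45 mm further down per radian (0.7 mm in all) and locks by friction at any angle. Folding takes 0.12 N m, with the foot snug up to 0.16 N m.
- vial: Small glass specimen vial with a white screw cap standing on the table, 21 mm across, 52 mm high; a bystander. Origin: centre of its underside.
- loose_claw: A dark brown claw lying on the table, 26 x 58 x 15 mm; a bystander. Origin: centre of its underside.
- stopper: A cork standing on the table, 26 mm across, 24 mm high; a bystander. Origin: centre of its underside.
- eraser: An eraser in a sleeve lying on the table, 21 x 42 x 13 mm; a bystander. Origin: centre of its underside.
Things that resemble listed ones, but are neither listed nor needed, are in the scene too. There is more than one size of the chuck; the job needs the larger. Of the things shaped like the block, the clear one is meant.

How it is judged:
On the way, in this order (a step that is already met when the one before it is completed fails the run):
1. the block is pushed home: within 2 mm of the stop (x of block in the frame of block_home above -0.002 m), for 0.2 s.
2. the bolt is screwed down snug with the lever still up: the foot presses on the block with at least 4 N, lever within 0.4 rad of upright, block home (contact force between axle and block above 4 N and value of joint lever below 0.4 rad and x of block in the frame of block_home above -0.002 m), for 0.2 s.
At the end, for the whole second after the job is handed in: The block lies flat in the channel within 2 mm of fully home, the lever is folded down past 1.45 rad, and the bolt's foot presses on the block with more than 25 N (x of block in the frame of block_home above -0.002 m and z of block in the frame of block_home below 0.003 m and value of joint lever above 1.45 rad and contact force between axle and block above 25 N); the robot touches nothing.
It fails at once if the foot presses on the block with more than 110 N (the resin cracks) (contact force between axle and block above 110 N).
It fails at once if a bystander (vial, claw, cork, eraser) is moved more than 20 mm, or the vial is tipped (distance of any of vial, loose_claw, stopper, eraser from where it was at the start of the episode above 0.02 m or angle between vial's own z axis and vertical above 0.4 rad).
It also fails if it takes over 72 s, if anything falls off the work surface, if the arm or the gripper's body presses on something with over 40 N, if the wrist force passes 120 N, or if a joint passes its speed limit or range.

## Working session

There is one attempt and no reset: what is moved stays moved. The work goes in short steps, Python scripts to look and compute and a tool call to move; the robot and the scene stay as the last step left them, time stands still between calls to the robot, and variables do not carry over. Pictures are saved under pics/ and viewed, and the job is handed in when it is done.

Besides the shell and the picture viewer there is one more tool, called after "Emit:" as name(argument=value, ...) on one line, values as JSON. move_arm: Moves the arm, as the interface text tells. Its arguments: {"type":"object","properties":{"deltas":{"type":"array","items":{"type":"object","properties":{"twist":{"type":"array","items":{"type":"number"}},"xyz":{"type":"array","items":{"type":"number"}},"claw":{"type":"number"}}}},"squeeze":{"type":"number"}},"required":["deltas"]}

```bash
mkdir -p pics; ls; python3 - <<'E'
from cell import sense,capture,get_calibration
import cv2,numpy as np
for n in("scene","top"):
    c=get_calibration(n);print(n,c)
    p,d=capture(n);cv2.imwrite(f"pics/{n}0.png",p);np.save(f"pics/{n}0.npy",d)
print(sense())
E
```

```text
pics
scene {'fovy': 52.09037079754455, 'cx': 310.8550479312845, 'cy': 232.40368414050837, 'origin': array([ 0.23555034, -0.23348041,  0.76220994]), 'orientation': array([ 0.73694923, -0.1707598 , -0.46669802])}
top {'fovy': 52.544533223092294, 'cx': 322.40260716829795, 'cy': 240.72524971079454, 'origin': array([0.45880192, 0.27668367, 1.04509339]), 'orientation': array([ 0.06060197, -0.02936919, -1.57698943])}
{'time': 0.1, 'joint_pos': array([ 1.12339682,  0.33278067, -0.06470789,  1.46085409,  0.02158075,
        1.34990265, -0.08845488]), 'dq': array([ 7.45760993e-04, -1.50290640e-03, -1.29522833e-04, -2.67308686e-03,
       -9.16554037e-04, -2.51824091e-04, -5.54726838e-05]), 'effort': array([ 1.67354476e-03, -6.26743698e+01,  4.93804284e-02, -3.92428493e+01,
        1.63095247e-02,  6.95741401e-03, -1.51344545e-05]), 'position': array([ 0.25745524, -0.56914157,  0.23061455]), 'tool_rot': array([ 1.98701168,  0.42987383, -1.98761857]), 'force': array([-0.18503087, -0.43009442,  0.77779733]), 'ft_torque': array([-0.01966699, -0.08047447,  0.01432572]), 'grip_width': 0.9981952347622096}
```

View pics/scene0.png

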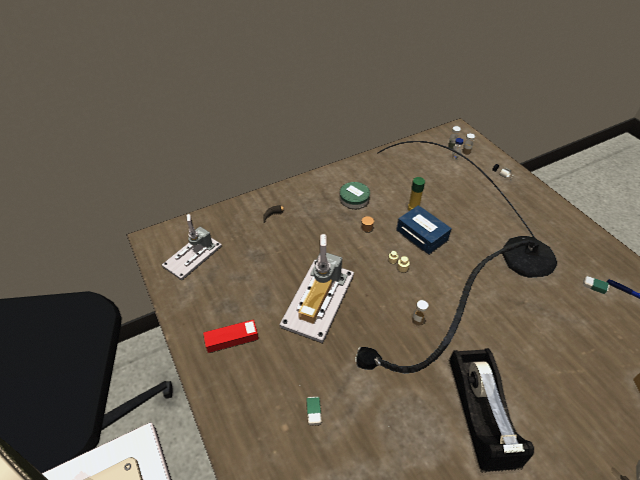

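View pics/top0.png

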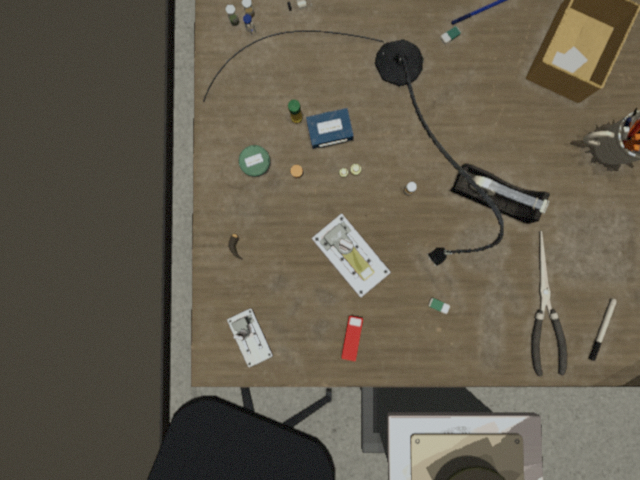

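Scene: the large chuck is at scene (318,297) / top (351,254), with the amber block in it. The smaller chuck is at top (248,337). The block lookalike is the red one at top (352,338). Next, close crops and measurements.

```bash
cat > h.py <<'E'
import numpy as np,cv2
from scipy.spatial.transform import Rotation as R
from cell import sense,capture,get_calibration
def K(n):
    c=get_calibration(n);f=240/np.tan(np.radians(c['fovy'])/2);return c,f
def ray(n,u,v):
    c,f=K(n);d=np.array([(u-c['cx'])/f,-(v-c['cy'])/f,-1.]);return np.array(c['origin']),R.from_rotvec(c['orientation']).apply(d)
def onz(n,u,v,z):
    o,d=ray(n,u,v);return o+d*(z-o[2])/d[2]
def tri(a,b):
    (o1,d1),(o2,d2)=ray('scene',*a),ray('top',*b)
    A=np.stack([d1,-d2],1);s=np.linalg.lstsq(A,o2-o1,rcond=None)[0]
    p,q=o1+s[0]*d1,o2+s[1]*d2;return (p+q)/2,np.linalg.norm(p-q)
def proj(n,P):
    c,f=K(n);p=R.from_rotvec(c['orientation']).inv().apply(np.array(P)-c['origin']);return c['cx']+f*p[0]/-p[2],c['cy']-f*p[1]/-p[2]
def cloud(n,d):
    c,f=K(n);v,u=np.mgrid[:480,:640];P=np.stack([(u-c['cx'])/f*d,-(v-c['cy'])/f*d,-d],-1)
    return R.from_rotvec(c['orientation']).apply(P.reshape(-1,3)).reshape(480,640,3)+c['origin']
def crop(n,p,x0,y0,w,h,k,out):
    cv2.imwrite(out,cv2.resize(p[y0:y0+h,x0:x0+w],None,fx=k,fy=k,interpolation=cv2.INTER_CUBIC))
E
python3 - <<'E'
from h import *
p=cv2.imread('pics/scene0.png');crop('s',p,265,225,100,120,5,'pics/sc1.png')
p=cv2.imread('pics/top0.png');crop('t',p,300,205,100,100,6,'pics/tc1.png')
E
```

```text
(no output)
```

View pics/sc1.png

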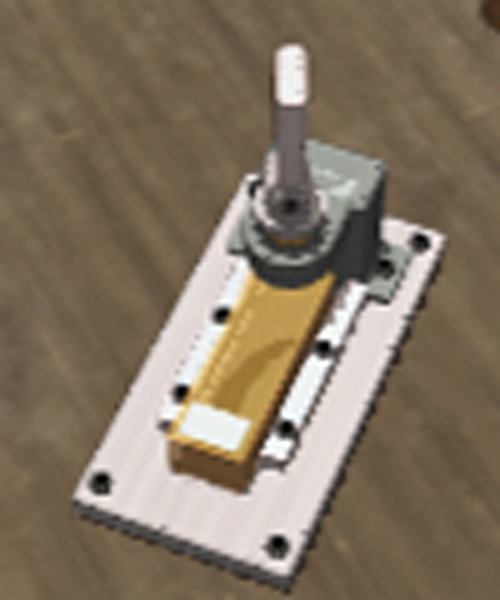

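View pics/tc1.png

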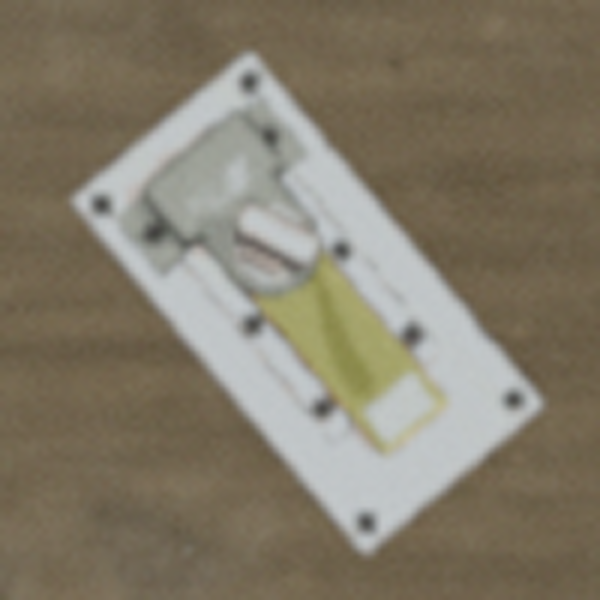

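```bash
python3 - <<'E'
from h import *
S=lambda x,y:((x+.5)/5-.5+265,(y+.5)/5-.5+225)
T=lambda x,y:((x+.5)/6-.5+300,(y+.5)/6-.5+205)
# corners: near-left, near-right, far-right, far-left (seen from near end, +x fwd, +y left)
s=[(76,503),(293,578),(446,237),(250,177)];t=[(366,555),(545,403),(250,52),(72,200)]
c=[]
for a,b in zip(s,t):
    P,e=tri(S(*a),T(*b));print(P.round(4),round(e,4),onz('top',*T(*b),.012).round(4),onz('scene',*S(*a),.012).round(4));
    c.append((onz('top',*T(*b),.012)[:2],onz('scene',*S(*a),.012)[:2]))
# lever tip top-centre, block top corners
for n,a,b in [('tip',(291,55),(278,236)),('pivotcap',(290,205),(0,0)),('blkNL',(172,437),(385,452)),('blkNR',(252,462),(445,403))]:
    if b!=(0,0): print(n,tri(S(*a),T(*b)))
    
loc=np.array([[-.112,.042],[-.112,-.042],[.052,-.042],[.052,.042]])
for k in(0,1,2):
    W=np.array([(x[k] if k<2 else (x[0]+x[1])/2) for x in c])
    lc,wc=loc.mean(0),W.mean(0);A=loc-lc;B=W-wc
    th=np.arctan2((A[:,0]*B[:,1]-A[:,1]*B[:,0]).sum(),(A*B).sum());Rm=np.array([[np.cos(th),-np.sin(th)],[np.sin(th),np.cos(th)]])
    o=wc-Rm@lc;res=B-A@Rm.T
    print(k,'theta',np.degrees(th),'origin',o,'res mm',(res*1e3).round(1).tolist())
    for n,a,b in [('blkNL',(172,437),(385,452)),('blkNR',(252,462),(445,403))]:
        print(n,Rm.T@(onz('top',*T(*b),.034)[:2]-o),Rm.T@(onz('scene',*S(*a),.034)[:2]-o))
    print('bolt',o+Rm@[-.008,0])
E
```

```text
[0.3992 0.2166 0.0101] 0.0022 [0.3983 0.2171 0.012 ] [0.3997 0.215  0.012 ]
[0.4523 0.153  0.0112] 0.0023 [0.4513 0.1536 0.012 ] [0.4531 0.1521 0.012 ]
[0.5772 0.2561 0.0114] 0.0014 [0.5765 0.2564 0.012 ] [0.5776 0.2555 0.012 ]
[0.525  0.3198 0.0101] 0.0014 [0.5242 0.32   0.012 ] [0.5249 0.3182 0.012 ]
tip (array([0.50439558, 0.25085545, 0.15858009]), np.float64(0.001958254841786049))
blkNL (array([0.43569857, 0.21107301, 0.03325718]), np.float64(0.0017730235977932076))
blkNR (array([0.45406373, 0.18939971, 0.03309806]), np.float64(0.005335943930061693))
0 theta 39.39125506985047 origin [0.51075884 0.25583486] res mm [[0.7, -0.1], [0.4, 1.3], [-1.1, 0.1], [-0.1, -1.2]]
blkNL [-0.08676883  0.01385916] [-0.08646063  0.01202995]
blkNR [-0.08706864 -0.01289777] [-0.08532043 -0.01797909]
bolt [0.5045762  0.25075796]
1 theta 39.71630965717342 origin [0.51190941 0.25434989] res mm [[0.8, -0.1], [0.5, 1.6], [-1.2, 0.2], [-0.1, -1.7]]
blkNL [-0.08662497  0.01622866] [-0.08632715  0.01439773]
blkNR [-0.08707657 -0.01052614] [-0.08535721 -0.01561729]
bolt [0.50575567 0.249238  ]
2 theta 39.553568667548156 origin [0.51133429 0.25509237] res mm [[0.8, -0.1], [0.5, 1.4], [-1.1, 0.1], [-0.1, -1.5]]
blkNL [-0.08670009  0.01504384] [-0.08639707  0.01321377]
blkNR [-0.0870757  -0.01171213] [-0.08534188 -0.01679838]
bolt [0.50516605 0.24999797]
```

```bash
python3 - <<'E'
from h import *
d=np.load('pics/top0.npy');P=cloud('top',d);Z=P[...,2];Z[d==0]=np.nan
ds=np.load('pics/scene0.npy');Q=cloud('scene',ds)
for u,v in [(437,256),(470,250),(500,210),(470,180),(430,120),(398,62),(410,188),(500,195),(330,128),(300,40)]:
    w=P[v-4:v+5,u-4:u+5].reshape(-1,3);i=np.nanargmax(w[:,2]);print((u,v),w[i].round(3))
# max height in regions by y columns
m=(P[...,0]>0.1)&(P[...,0]<0.7)
for y in np.arange(-.5,.5,.1):
    k=m&(P[...,1]>y)&(P[...,1]<y+.1)
    if k.sum(): print('y',round(y,1),'maxz',np.nanmax(Z[k]).round(3))
print('plate',np.nanmedian(Z[276:282,352:358]), 'lever tip',P[243:247,343:350,2].round(3))
# lever tip direction from scene depth
img=np.clip(Z*1500,0,255);img[np.isnan(img)]=0
cv2.imwrite('pics/topz.png',img.astype(np.uint8))
s=sense();M=R.from_rotvec(s['tool_rot']).as_matrix();print(M.round(3))
E
```

```text
(437, 256) [0.482 0.07  0.081]
(470, 250) [0.492 0.009 0.124]
(500, 210) [ 0.56  -0.01   0.201]
(470, 180) [0.613 0.028 0.192]
(430, 120) [0.733 0.094 0.128]
(398, 62) [0.887 0.13  0.063]
(410, 188) [0.622 0.114 0.054]
(500, 195) [ 0.607 -0.071  0.065]
(330, 128) [0.751 0.277 0.04 ]
(300, 40) [0.97  0.346 0.003]
y -0.4 maxz 0.121
y -0.3 maxz 0.163
y -0.2 maxz 0.077
y -0.1 maxz 0.201
y -0.0 maxz 0.2
y 0.1 maxz 0.054
y 0.2 maxz 0.153
y 0.3 maxz 0.03
y 0.4 maxz 0.105
plate 0.01266354137040504 lever tip [[0.148 0.148 0.148 0.146 0.15  0.15  0.148]
 [0.149 0.149 0.149 0.145 0.149 0.146 0.152]
 [0.141 0.145 0.145 0.152 0.146 0.147 0.147]
 [0.108 0.13  0.141 0.144 0.146 0.147 0.147]]
[[-0.001  0.412 -0.911]
 [ 0.001 -0.911 -0.412]
 [-1.    -0.001  0.   ]]
```

View pics/topz.png

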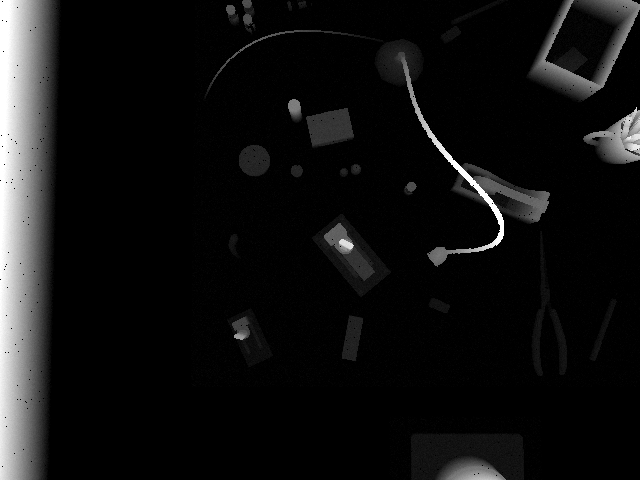

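Emit:
move_arm(deltas=[{"xyz": [-6, 0, 0], "twist": [0, 0, 0], "claw": 0}, {"xyz": [-9, 0, 0], "twist": [0, 0, 0], "claw": 0}, {"xyz": [-9, -1.5, -5], "twist": [-10, 0, 0], "claw": 0}, {"xyz": [-9, -3, -10], "twist": [-20, 0, 0], "claw": 0}, {"xyz": [-9, -4.5, -15], "twist": [-30, 0, 0], "claw": 0}, {"xyz": [-9, -6, -20], "twist": [-40, 0, 0], "claw": 0}, {"xyz": [-9, -7.5, -24.5], "twist": [-50, 0, 0], "claw": 0}, {"xyz": [-9, -12.4, -28.2], "twist": [-60, 0, 0], "claw": 0}, {"xyz": [-9, -17.3, -32], "twist": [-70, 0, 0], "claw": 0}, {"xyz": [-9, -22.2, -35.7], "twist": [-80, 0, 0], "claw": 0}, {"xyz": [-9, -27, -39.5], "twist": [-90, 0, 0], "claw": 0}, {"xyz": [-9, -31.9, -43.2], "twist": [-100, 0, 0], "claw": 0}])

```text
time: 1.6
position: [0.5197, -0.0989, 0.3211]
tool_rot: [0.753, 1.436, -0.754]
force: [1.3, 0.3, -0.5]
grip_width: 0.0
```

```bash
cat >> h.py <<'E'
TH=np.radians(39.5);O=np.array([.5113,.2551])
RC=np.array([[np.cos(TH),-np.sin(TH)],[np.sin(TH),np.cos(TH)]])
def cw(x,y=0.): return O+RC@np.array([x,y])
def st():
    s=sense();M=R.from_rotvec(s['tool_rot']).as_matrix();p=np.array(s['position'])
    print('t',round(s['time'],2),'tcp',p.round(4),'yawY',np.degrees(np.arctan2(M[1,1],M[0,1])).round(1),'xax',M[:,0].round(3),'chuck',(RC.T@(p[:2]-O)).round(4),'j',np.round(s['joint_pos'],2),'F',np.round(s['force'],1),'T',np.round(s['ft_torque'],3),'g',round(s['grip_width'],3))
    return s,M,p
def go(x,y,z,yaw=None):
    s,M,p=st();print('shift cm',(M.T@(np.array([x,y,z])-p)*100).round(2), 'twx', None if yaw is None else round((np.degrees(np.arctan2(M[1,1],M[0,1]))-yaw+180)%360-180,1))
E
python3 -c "
from h import *
go(*cw(-.105),.3,129.5)"
```

```text
t 1.6 tcp [ 0.5197 -0.0989  0.3211] yawY 34.7 xax [-0. -0. -1.] chuck [-0.2187 -0.2785] j [ 0.64  0.13 -0.59  1.54  0.07  1.5   0.65] F [ 1.3  0.3 -0.5] T [-0.028 -0.021  0.013] g 0.0
shift cm [  2.11   8.97 -28.71] twx -94.8
```

Emit:
move_arm(deltas=[{"xyz": [0, 1.5, -5], "twist": [-10, 0, 0], "claw": 0}, {"xyz": [0, 3, -10], "twist": [-20, 0, 0], "claw": 0}, {"xyz": [0, 4.5, -15], "twist": [-30, 0, 0], "claw": 0}, {"xyz": [0, 6, -20], "twist": [-40, 0, 0], "claw": 0}, {"xyz": [0, 7.5, -25], "twist": [-50, 0, 0], "claw": 0}, {"xyz": [0, 9, -28.7], "twist": [-60, 0, 0], "claw": 0}, {"xyz": [2, 9, -28.7], "twist": [-70, 0, 0], "claw": 0}, {"xyz": [4, 9, -28.7], "twist": [-80, 0, 0], "claw": 0}, {"xyz": [8, 9, -28.7], "twist": [-90, 0, 0], "claw": 0}, {"xyz": [12, 9, -28.7], "twist": [-94.8, 0, 0], "claw": 0}, {"xyz": [12, 9, -28.7], "twist": [-94.8, 0, 0], "claw": 0}])

```text
time: 2.98
position: [0.4305, 0.1862, 0.1992]
tool_rot: [-0.534, 1.509, 0.535]
force: [-0.2, -0.3, -0.3]
grip_width: -0.002
```

```bash
python3 -c "
from h import *
go(*cw(-.105),.024,129.5)
for n in ('scene','top'):
    p,d=capture(n);cv2.imwrite('pics/%s1.png'%n,p)
    crop(n,p,*((230,200,160,150) if n=='scene' else (280,180,160,140)),4,'pics/%s1c.png'%n)
"
```

```text
t 2.98 tcp [0.4305 0.1862 0.1992] yawY 129.1 xax [-0.005 -0.001 -1.   ] chuck [-0.1062 -0.0018] j [ 0.37  0.08 -0.9   1.86  0.06  1.24  1.71] F [-0.2 -0.3 -0.3] T [0.002 0.044 0.006] g -0.002
shift cm [17.52  0.14  0.2 ] twx -0.4
```

View pics/scene1c.png

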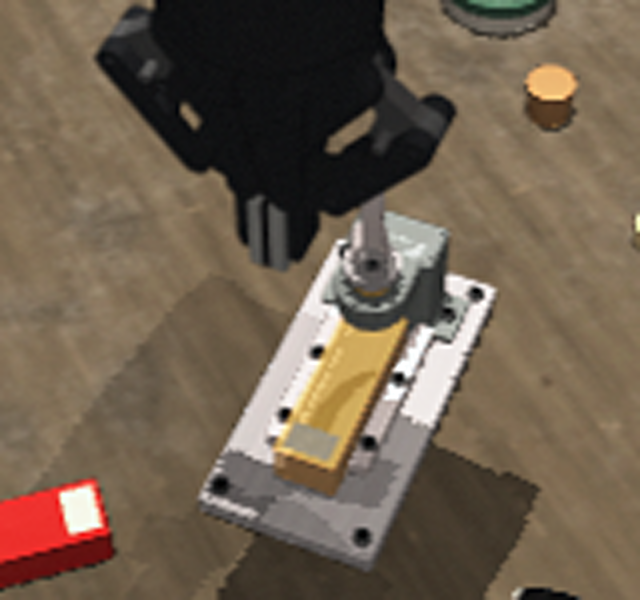

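Emit:
move_arm(deltas=[{"xyz": [4, 0.18, 0], "twist": [-0.4, 0, 0], "claw": 0}, {"xyz": [8, 0.18, 0], "twist": [-0.4, 0, 0], "claw": 0}, {"xyz": [12, 0.18, 0], "twist": [-0.4, 0, 0], "claw": 0}, {"xyz": [15, 0.18, 0], "twist": [-0.4, 0, 0], "claw": 0}, {"xyz": [17, 0.18, 0], "twist": [-0.4, 0, 0], "claw": 0}, {"xyz": [17.7, 0.18, 0], "twist": [-0.4, 0, 0], "claw": 0}, {"xyz": [17.7, 0.18, 0], "twist": [-0.4, 0, 0], "claw": 0}])

```text
time: 3.95
position: [0.4316, 0.1886, 0.025]
tool_rot: [-0.54, 1.502, 0.54]
force: [-0.4, -0.9, -0.3]
grip_width: -0.003
```

```bash
python3 -c "
from h import *
st()"
```

```text
t 3.95 tcp [0.4316 0.1886 0.025 ] yawY 129.5 xax [ 0.001  0.    -1.   ] chuck [-0.1038 -0.0006] j [ 0.25  0.35 -0.84  2.03  0.33  0.9   1.49] F [-0.4 -0.9 -0.3] T [ 0.026 -0.038  0.004] g -0.003
```

Now push in 2–3 mm steps toward the stop (tool +z = chuck +x), watching the force.

Emit:
move_arm(deltas=[{"xyz": [0, 0, 0.4], "claw": 0}, {"xyz": [0, 0, 0.8], "claw": 0}, {"xyz": [0, 0, 1.1], "claw": 0}, {"xyz": [0, 0, 1.1], "claw": 0}])

```text
invalid input at $.deltas[0]: expected keys twist, xyz, claw
```

```bash
python3 -c "
from h import *
st()"
```

```text
t 3.95 tcp [0.4316 0.1886 0.025 ] yawY 129.5 xax [ 0.001  0.    -1.   ] chuck [-0.1038 -0.0006] j [ 0.25  0.35 -0.84  2.03  0.33  0.9   1.49] F [-0.4 -0.9 -0.3] T [ 0.026 -0.038  0.004] g -0.003
```

Emit:
move_arm(deltas=[{"xyz": [0, 0, 0.4], "twist": [0, 0, 0], "claw": 0}, {"xyz": [0, 0, 0.8], "twist": [0, 0, 0], "claw": 0}, {"xyz": [0, 0, 1.1], "twist": [0, 0, 0], "claw": 0}, {"xyz": [0, 0, 1.1], "twist": [0, 0, 0], "claw": 0}])

```text
time: 4.45
position: [0.4398, 0.1957, 0.0244]
tool_rot: [-0.54, 1.502, 0.54]
force: [1.0, 0.4, -0.5]
grip_width: -0.002
```

```bash
python3 -c "
from h import *
st()"
```

```text
t 4.45 tcp [0.4398 0.1957 0.0244] yawY 129.5 xax [ 0.  0. -1.] chuck [-0.093  -0.0004] j [ 0.23  0.37 -0.83  2.01  0.35  0.91  1.48] F [ 1.   0.4 -0.5] T [ 0.009 -0.026  0.011] g -0.002
```

Emit:
move_arm(deltas=[{"xyz": [0, 0, 0.1], "twist": [0, 0, 0], "claw": 0}, {"xyz": [0, 0, 0.2], "twist": [0, 0, 0], "claw": 0}])

```text
time: 4.7
position: [0.4409, 0.1965, 0.0242]
tool_rot: [-0.54, 1.503, 0.54]
force: [-0.4, -0.4, 1.1]
grip_width: -0.004
```

Emit:
move_arm(deltas=[{"xyz": [0, 0, 0.1], "twist": [0, 0, 0], "claw": 0}])

```text
time: 4.82
position: [0.4418, 0.1972, 0.0242]
tool_rot: [-0.54, 1.503, 0.54]
force: [-0.6, -1.3, -0.4]
grip_width: -0.0
```

Emit:
move_arm(deltas=[{"xyz": [0, 0, 0.1], "twist": [0, 0, 0], "claw": 0}])

```text
time: 4.95
position: [0.4419, 0.1973, 0.0241]
tool_rot: [-0.541, 1.504, 0.539]
force: [-6.9, -4.3, 5.8]
grip_width: -0.004
```

```bash
python3 -c "
from h import *
st()"
```

```text
t 4.95 tcp [0.4419 0.1973 0.0241] yawY 129.5 xax [-0.002 -0.001 -1.   ] chuck [-0.0903 -0.0004] j [ 0.22  0.38 -0.82  2.    0.35  0.91  1.47] F [-6.9 -4.3  5.8] T [-0.948  1.312  0.1  ] g -0.004
```

Emit:
move_arm(deltas=[{"xyz": [0, 0, 0.05], "twist": [0, 0, 0], "claw": 0}, {"xyz": [0, 0, 0.05], "twist": [0, 0, 0], "claw": 0}, {"xyz": [0, 0, 0.05], "twist": [0, 0, 0], "claw": 0}])

```text
time: 5.32
position: [0.4419, 0.1973, 0.024]
tool_rot: [-0.541, 1.505, 0.539]
force: [-5.5, -4.2, 6.5]
grip_width: 0.001
```

Emit:
move_arm(deltas=[{"xyz": [0, 0, -0.6], "twist": [0, 0, 0], "claw": 0}, {"xyz": [0, 0, -1.5], "twist": [0, 0, 0], "claw": 0}, {"xyz": [-4, 0, -1.5], "twist": [0, 0, 0], "claw": 4}, {"xyz": [-9, 0, -1.5], "twist": [0, 0, 0], "claw": 6}, {"xyz": [-15, 0, -1.5], "twist": [-5, 0, 0], "claw": 6}, {"xyz": [-19, 0, -1.5], "twist": [-15, 0, 0], "claw": 6}, {"xyz": [-19, 0, -1.5], "twist": [-25, 0, 0], "claw": 6}])

```text
time: 6.2
position: [0.4327, 0.1892, 0.2173]
tool_rot: [-0.882, 1.38, 0.877]
force: [0.2, -0.3, -1.3]
grip_width: 0.7
```

```bash
python3 -c "
from h import *
go(*cw(-.008),.18,154)
for n in ('scene','top'):
    p,d=capture(n);cv2.imwrite('pics/%s2.png'%n,p)
    crop(n,p,*((255,220,120,125) if n=='scene' else (290,190,125,120)),5,'pics/%s2c.png'%n)
"
```

```text
t 6.2 tcp [0.4327 0.1892 0.2173] yawY 154.9 xax [ 0.006  0.    -1.   ] chuck [-0.1025 -0.0008] j [ 0.44  0.07 -0.97  1.83  0.06  1.27  2.16] F [ 0.2 -0.3 -1.3] T [ 0.004  0.019 -0.032] g 0.7
shift cm [ 3.77 -3.95  8.57] twx 0.9
```

View pics/scene2c.png

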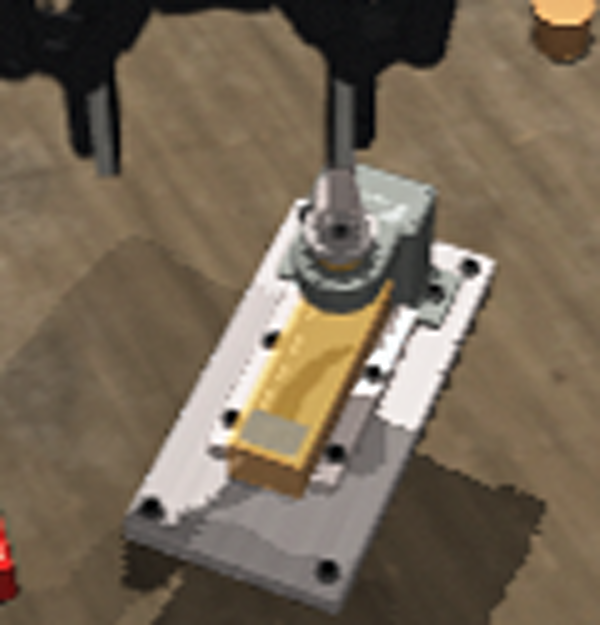

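View pics/top2c.png

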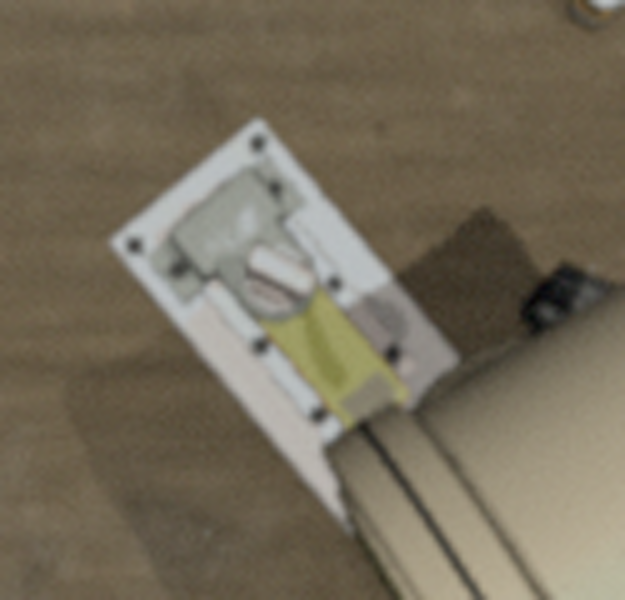

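```bash
python3 -c "
from h import *
for a in [(229,451),(301,470)]:
    u=((a[0]+.5)/5-.5+255,(a[1]+.5)/5-.5+220);print(RC.T@(onz('scene',*u,.034)[:2]-O))
go(.5048,.2504,.118,154.4)
"
```

```text
[-0.08122421  0.01266431]
[-0.07894214 -0.01390908]
t 6.3 tcp [0.4315 0.1885 0.2147] yawY 154.6 xax [ 0.002 -0.001 -1.   ] chuck [-0.104  -0.0006] j [ 0.44  0.07 -0.96  1.84  0.06  1.27  2.15] F [ 0.5  0.6 -0.5] T [ 0.05   0.04  -0.055] g 0.699
shift cm [ 9.67 -3.96  8.74] twx 0.2
```

Emit:
move_arm(deltas=[{"xyz": [0, -2, 4.3], "twist": [0.5, 0, 0], "claw": 5}, {"xyz": [0, -3.9, 8.6], "twist": [0.5, 0, 0], "claw": 5}, {"xyz": [0, -3.9, 8.6], "twist": [0.5, 0, 0], "claw": 5}])

```text
time: 6.68
position: [0.5038, 0.2513, 0.2119]
tool_rot: [-0.864, 1.394, 0.871]
force: [-0.6, -0.1, -0.2]
grip_width: 0.583
```

```bash
python3 -c "
from h import *
go(.5048,.2504,.118,154.4)
for n in ('scene',):
    p,d=capture(n);cv2.imwrite('pics/%s3.png'%n,p)
    crop(n,p,*((255,180,140,125) if n=='scene' else (290,190,125,120)),5,'pics/%s3c.png'%n)
"
```

```text
t 6.67 tcp [0.5038 0.2513 0.2119] yawY 153.9 xax [-0.005  0.002 -1.   ] chuck [-0.0082  0.0018] j [ 0.25  0.36 -0.97  1.61  0.3   1.33  1.93] F [-0.6 -0.1 -0.2] T [-0.001  0.085  0.007] g 0.583
shift cm [ 9.39 -0.17 -0.04] twx -0.5
```

View pics/scene3c.png

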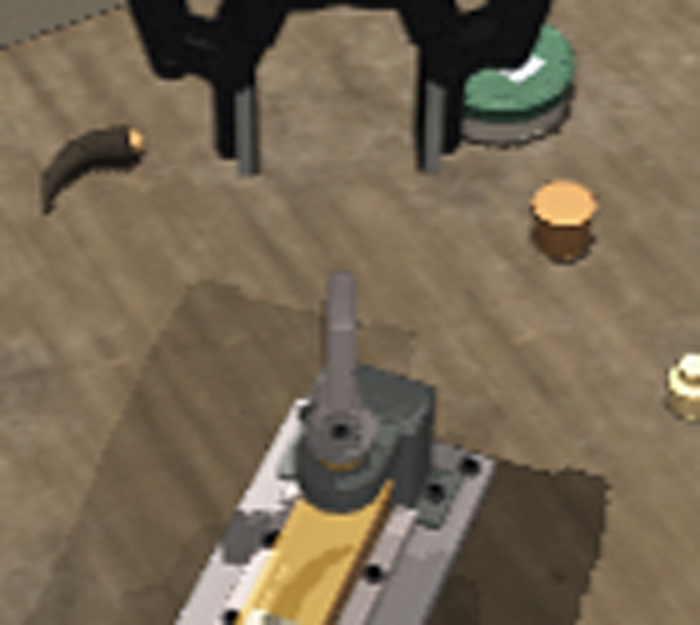

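Block's near face measures about −80 mm, which is home. The fingers straddle the lever at crop (340,280). Descending to grip it.

Emit:
move_arm(deltas=[{"xyz": [4, -0.1, 0], "twist": [0, 0, 0], "claw": 5}, {"xyz": [7, -0.15, 0], "twist": [0, 0, 0], "claw": 4}, {"xyz": [9.3, -0.15, 0], "twist": [0, 0, 0], "claw": 3}, {"xyz": [9.3, -0.15, 0], "twist": [0, 0, 0], "claw": 2}])

```text
time: 7.22
position: [0.5036, 0.2475, 0.1202]
tool_rot: [-0.868, 1.394, 0.868]
force: [-0.8, -0.3, 0.2]
grip_width: 0.235
```

Emit:
move_arm(deltas=[{"xyz": [0, 0, 0], "twist": [0, 0, 0], "claw": 1.2}, {"xyz": [0, 0, 0], "twist": [0, 0, 0], "claw": 0.6}, {"xyz": [0, 0, 0], "twist": [0, 0, 0], "claw": 0.6}, {"xyz": [0, 0, 0], "twist": [0, 0, 0], "claw": 0.6}], squeeze=40)

```text
time: 7.72
position: [0.5052, 0.249, 0.1226]
tool_rot: [-0.869, 1.39, 0.868]
force: [-3.5, -2.4, 6.6]
grip_width: 0.109
```

```bash
python3 -c "
from h import *
st()
for n in ('scene',):
    p,d=capture(n);cv2.imwrite('pics/%s4.png'%n,p)
    crop(n,p,*((255,180,140,125) if n=='scene' else (290,190,125,120)),5,'pics/%s4c.png'%n)
"
```

```text
t 7.72 tcp [0.5052 0.249  0.1226] yawY 154.0 xax [ 0.001 -0.    -1.   ] chuck [-0.0086 -0.0008] j [ 0.21  0.44 -0.93  1.72  0.38  1.17  1.87] F [-3.5 -2.4  6.6] T [-0.527  0.872 -0.219] g 0.109
```

View pics/scene4c.png

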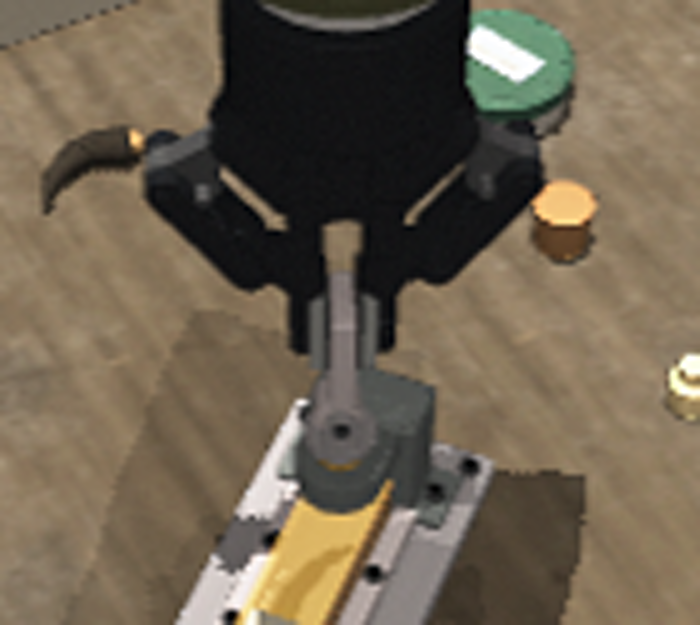

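Emit:
move_arm(deltas=[{"xyz": [-0.3, 0, 0], "twist": [0, 0, 0], "claw": 0.6}, {"xyz": [-0.26, 0, 0], "twist": [8, 0, 0], "claw": 0.6}, {"xyz": [-0.22, 0, 0], "twist": [16, 0, 0], "claw": 0.6}])

```text
time: 8.15
position: [0.5045, 0.2489, 0.1223]
tool_rot: [-0.651, 1.471, 0.653]
force: [3.0, 3.9, -17.0]
grip_width: 0.112
```

```bash
cat > s.py <<'E'
from h import *
s,M,p=st();print('bolt offset', ((p[:2]-[.505,.25])*1e3).round(1))
E
python3 s.py
```

```text
t 8.15 tcp [0.5045 0.2489 0.1223] yawY 137.8 xax [-0.001  0.    -1.   ] chuck [-0.0092 -0.0005] j [ 0.18  0.42 -0.87  1.72  0.35  1.16  1.61] F [  3.    3.9 -17. ] T [ 0.802 -0.804  0.163] g 0.112
bolt offset [-0.5 -1.1]
```

Emit:
move_arm(deltas=[{"xyz": [0.03, 0, 0], "twist": [6, 0, 0], "claw": 0.6}, {"xyz": [0.06, 0, 0], "twist": [12, 0, 0], "claw": 0.6}])

```text
time: 8.4
position: [0.5043, 0.2491, 0.1218]
tool_rot: [-0.49, 1.516, 0.491]
force: [2.8, 3.7, -13.9]
grip_width: 0.11
```

```bash
python3 s.py
```

```text
t 8.4 tcp [0.5043 0.2491 0.1218] yawY 125.9 xax [-0.001  0.    -1.   ] chuck [-0.0092 -0.0001] j [ 0.15  0.41 -0.83  1.73  0.33  1.15  1.42] F [  2.8   3.7 -13.9] T [ 0.844 -0.582  0.132] g 0.11
bolt offset [-0.7 -0.9]
```

Emit:
move_arm(deltas=[{"xyz": [0.03, 0, 0], "twist": [6, 0, 0], "claw": 0.6}])

```text
time: 8.52
position: [0.5042, 0.2493, 0.1215]
tool_rot: [-0.408, 1.533, 0.41]
force: [1.3, 4.3, -14.7]
grip_width: 0.111
```

```bash
python3 s.py
```

```text
t 8.53 tcp [0.5042 0.2493 0.1215] yawY 119.9 xax [-0.001  0.001 -1.   ] chuck [-0.0092  0.    ] j [ 0.13  0.4  -0.82  1.73  0.32  1.15  1.32] F [  1.3   4.3 -14.7] T [ 0.906 -0.531  0.215] g 0.111
bolt offset [-0.8 -0.7]
```

Emit:
move_arm(deltas=[{"xyz": [0.13, 0, 0], "twist": [5, 0, 0], "claw": 0.6}, {"xyz": [0.25, 0, 0], "twist": [10, 0, 0], "claw": 0.6}])

```text
time: 8.78
position: [0.5043, 0.2497, 0.1208]
tool_rot: [-0.273, 1.554, 0.273]
force: [-6.7, -0.9, 9.0]
grip_width: 0.108
```

```bash
cat > a.py <<'E'
from h import *
L=[]
for i in range(5):
    s=sense();L.append(np.r_[s['force'],s['ft_torque'],s['effort'][6]])
    if i<4: capture('top')
M=R.from_rotvec(s['tool_rot']).as_matrix();L=np.array(L)
print('t',round(s['time'],2),'p',np.round(s['position'],4),'yaw',np.degrees(np.arctan2(M[1,1],M[0,1])).round(1),'xax',M[:,0].round(3),'F',L.mean(0)[:3].round(1),'Tz',L[:,5].round(3),'mean',L[:,5].mean().round(3),'Txy',L.mean(0)[3:5].round(2),'e7',L[:,6].round(3),'j7',round(s['joint_pos'][6],2),'g',round(s['grip_width'],3))
E
python3 a.py
```

```text
t 8.97 p [0.5044 0.2497 0.1208] yaw 110.1 xax [-0.  0. -1.] F [-5.3 -0.   5. ] Tz [ 0.193  0.091 -0.084 -0.159 -0.155] mean -0.023 Txy [-0.02  1.23] e7 [ 1.229  0.717 -0.961 -0.356  0.004] j7 1.16 g 0.108
```

Emit:
move_arm(deltas=[{"xyz": [0.02, 0, 0], "twist": [5, 0, 0], "claw": 0.6}])

```text
time: 9.1
position: [0.5043, 0.2498, 0.1206]
tool_rot: [-0.206, 1.561, 0.207]
force: [-5.7, 2.0, 4.5]
grip_width: 0.109
```

```bash
python3 a.py
```

```text
t 9.3 p [0.5043 0.2498 0.1206] yaw 105.1 xax [-0.     0.001 -1.   ] F [-5.6  1.1  4.9] Tz [ 0.127  0.107 -0.101 -0.099 -0.058] mean -0.005 Txy [0.13 1.32] e7 [ 1.907  0.912 -1.002 -0.286  0.01 ] j7 1.08 g 0.107
```

```bash
cat > q.py <<'E'
from h import *
s=sense();M=R.from_rotvec(s['tool_rot']).as_matrix()
print('t',round(s['time'],2),'yaw',np.degrees(np.arctan2(M[1,1],M[0,1])).round(1),'z',round(s['position'][2],4),'F',np.round(s['force'],1),'Tz',round(s['ft_torque'][2],3),'e7',round(s['effort'][6],2),'j7',round(s['joint_pos'][6],2),'g',round(s['grip_width'],3))
E

```

Emit:
move_arm(deltas=[{"xyz": [0.02, 0, 0], "twist": [4, 0, 0], "claw": 0.6}])

```text
time: 9.43
position: [0.5043, 0.2499, 0.1204]
tool_rot: [-0.151, 1.566, 0.153]
force: [-5.5, 0.7, 6.1]
grip_width: 0.108
```

```bash
python3 q.py
```

```text
t 9.43 yaw 101.1 z 0.1204 F [-5.5  0.7  6.1] Tz 0.166 e7 1.5 j7 1.01 g 0.108
```

Emit:
move_arm(deltas=[{"xyz": [0.02, 0, 0], "twist": [4, 0, 0], "claw": 0.6}])

```text
time: 9.55
position: [0.5043, 0.25, 0.1203]
tool_rot: [-0.096, 1.569, 0.097]
force: [-5.0, 1.9, 5.3]
grip_width: 0.107
```

```bash
python3 q.py
```

```text
t 9.55 yaw 97.0 z 0.1203 F [-5.   1.9  5.3] Tz 0.18 e7 0.97 j7 0.94 g 0.107
```

Emit:
move_arm(deltas=[{"xyz": [0.02, 0, 0], "twist": [4, 0, 0], "claw": 0.6}])

```text
time: 9.68
position: [0.5042, 0.2501, 0.1201]
tool_rot: [-0.041, 1.571, 0.042]
force: [-6.4, 2.0, 5.0]
grip_width: 0.106
```

```bash
python3 q.py
```

```text
t 9.68 yaw 93.0 z 0.1201 F [-6.4  2.   5. ] Tz 0.11 e7 0.95 j7 0.88 g 0.106
```

Emit:
move_arm(deltas=[{"xyz": [0.02, 0, 0], "twist": [4, 0, 0], "claw": 0.6}])

```text
time: 9.8
position: [0.5042, 0.2502, 0.1199]
tool_rot: [0.014, 1.571, -0.012]
force: [-5.9, 2.7, 5.2]
grip_width: 0.11
```

```bash
python3 q.py
```

```text
t 9.8 yaw 89.0 z 0.1199 F [-5.9  2.7  5.2] Tz 0.165 e7 0.95 j7 0.81 g 0.11
```

Emit:
move_arm(deltas=[{"xyz": [0.02, 0, 0], "twist": [4, 0, 0], "claw": 0.6}])

```text
time: 9.93
position: [0.5042, 0.2503, 0.1197]
tool_rot: [0.069, 1.57, -0.067]
force: [-6.4, 1.7, 4.8]
grip_width: 0.109
```

```bash
python3 q.py
```

```text
t 9.93 yaw 85.0 z 0.1197 F [-6.4  1.7  4.8] Tz 0.18 e7 0.95 j7 0.75 g 0.109
```

Emit:
move_arm(deltas=[{"xyz": [0.02, 0, 0], "twist": [4, 0, 0], "claw": 0.6}])

```text
time: 10.05
position: [0.5042, 0.2504, 0.1195]
tool_rot: [0.124, 1.568, -0.121]
force: [-5.5, 3.0, 5.2]
grip_width: 0.107
```

```bash
python3 q.py
```

```text
t 10.05 yaw 81.1 z 0.1195 F [-5.5  3.   5.2] Tz 0.168 e7 0.95 j7 0.68 g 0.107
```

Emit:
move_arm(deltas=[{"xyz": [0.02, 0, 0], "twist": [4, 0, 0], "claw": 0.6}])

```text
time: 10.18
position: [0.5043, 0.2505, 0.1194]
tool_rot: [0.179, 1.564, -0.176]
force: [-6.4, 2.8, 5.9]
grip_width: 0.105
```

```bash
python3 q.py
```

```text
t 10.18 yaw 77.1 z 0.1194 F [-6.4  2.8  5.9] Tz 0.126 e7 0.95 j7 0.61 g 0.105
```

Emit:
move_arm(deltas=[{"xyz": [0.02, 0, 0], "twist": [4, 0, 0], "claw": 0.6}])

```text
time: 10.3
position: [0.5043, 0.2506, 0.1192]
tool_rot: [0.233, 1.559, -0.231]
force: [-6.8, 3.6, 4.8]
grip_width: 0.111
```

```bash
python3 q.py
```

```text
t 10.3 yaw 73.1 z 0.1192 F [-6.8  3.6  4.8] Tz 0.099 e7 0.95 j7 0.55 g 0.111
```

Emit:
move_arm(deltas=[{"xyz": [0.02, 0, 0], "twist": [4, 0, 0], "claw": 0.6}])

```text
time: 10.42
position: [0.5043, 0.2507, 0.119]
tool_rot: [0.288, 1.552, -0.285]
force: [-5.4, 3.6, 4.9]
grip_width: 0.109
```

```bash
sed -i "s/s\['effort'\]\[6\],2/s['effort'][6],3/" q.py; python3 q.py
```

```text
t 10.43 yaw 69.1 z 0.119 F [-5.4  3.6  4.9] Tz 0.127 e7 0.953 j7 0.48 g 0.109
```

Emit:
move_arm(deltas=[{"xyz": [0.02, 0, 0], "twist": [4, 0, 0], "claw": 0.6}])

```text
time: 10.55
position: [0.5043, 0.2508, 0.1188]
tool_rot: [0.343, 1.544, -0.34]
force: [-4.4, 3.6, 5.7]
grip_width: 0.101
```

```bash
python3 q.py
```

```text
t 10.55 yaw 65.1 z 0.1188 F [-4.4  3.6  5.7] Tz 0.17 e7 0.954 j7 0.42 g 0.101
```

Emit:
move_arm(deltas=[{"xyz": [0.02, 0, 0], "twist": [4, 0, 0], "claw": 0.6}])

```text
time: 10.68
position: [0.5044, 0.2509, 0.1187]
tool_rot: [0.398, 1.535, -0.394]
force: [-5.3, 3.6, 5.2]
grip_width: 0.111
```

```bash
python3 q.py
```

```text
t 10.68 yaw 61.1 z 0.1187 F [-5.3  3.6  5.2] Tz 0.121 e7 0.954 j7 0.35 g 0.111
```

Emit:
move_arm(deltas=[{"xyz": [0.02, 0, 0], "twist": [4, 0, 0], "claw": 0.6}])

```text
time: 10.8
position: [0.5044, 0.251, 0.1185]
tool_rot: [0.452, 1.524, -0.448]
force: [-4.3, 5.0, 3.9]
grip_width: 0.11
```

```bash
python3 q.py
```

```text
t 10.8 yaw 57.1 z 0.1185 F [-4.3  5.   3.9] Tz 0.156 e7 0.955 j7 0.28 g 0.11
```

Emit:
move_arm(deltas=[{"xyz": [0.02, 0, 0], "twist": [4, 0, 0], "claw": 0.6}])

```text
time: 10.92
position: [0.5045, 0.2511, 0.1183]
tool_rot: [0.507, 1.511, -0.502]
force: [-4.2, 5.3, 3.4]
grip_width: 0.11
```

```bash
python3 q.py
```

```text
t 10.93 yaw 53.1 z 0.1183 F [-4.2  5.3  3.4] Tz 0.158 e7 0.955 j7 0.22 g 0.11
```

Emit:
move_arm(deltas=[{"xyz": [0.02, 0, 0], "twist": [4, 0, 0], "claw": 0.6}])

```text
time: 11.05
position: [0.5045, 0.2512, 0.1182]
tool_rot: [0.561, 1.498, -0.557]
force: [-4.9, 4.8, 4.5]
grip_width: 0.107
```

```bash
python3 q.py
```

```text
t 11.05 yaw 49.1 z 0.1182 F [-4.9  4.8  4.5] Tz 0.205 e7 0.936 j7 0.15 g 0.107
```

Emit:
move_arm(deltas=[{"xyz": [0.02, 0, 0], "twist": [4, 0, 0], "claw": 0.6}])

```text
time: 11.18
position: [0.5046, 0.2513, 0.1181]
tool_rot: [0.615, 1.483, -0.61]
force: [-3.6, 4.7, 4.8]
grip_width: 0.104
```

```bash
python3 q.py
```

```text
t 11.18 yaw 45.1 z 0.1181 F [-3.6  4.7  4.8] Tz 0.173 e7 0.921 j7 0.08 g 0.104
```

Emit:
move_arm(deltas=[{"xyz": [0.02, 0, 0], "twist": [4, 0, 0], "claw": 0.6}])

```text
time: 11.3
position: [0.5047, 0.2513, 0.1179]
tool_rot: [0.669, 1.466, -0.664]
force: [-3.6, 6.0, 5.1]
grip_width: 0.109
```

```bash
python3 q.py
```

```text
t 11.3 yaw 41.1 z 0.1179 F [-3.6  6.   5.1] Tz 0.201 e7 0.906 j7 0.02 g 0.109
```

Emit:
move_arm(deltas=[{"xyz": [0.02, 0, 0], "twist": [4, 0, 0], "claw": 0.6}])

```text
time: 11.42
position: [0.5048, 0.2514, 0.1178]
tool_rot: [0.723, 1.448, -0.718]
force: [-2.9, 5.5, 4.6]
grip_width: 0.108
```

```bash
python3 q.py
```

```text
t 11.43 yaw 37.1 z 0.1178 F [-2.9  5.5  4.6] Tz 0.248 e7 0.891 j7 -0.05 g 0.108
```

Emit:
move_arm(deltas=[{"xyz": [0.01, 0, 0], "twist": [2, 0, 0], "claw": 0.6}])

```text
time: 11.55
position: [0.5048, 0.2514, 0.1177]
tool_rot: [0.75, 1.439, -0.744]
force: [-2.9, 6.6, 5.1]
grip_width: 0.109
```

```bash
python3 q.py
```

```text
t 11.55 yaw 35.1 z 0.1177 F [-2.9  6.6  5.1] Tz 0.222 e7 0.038 j7 -0.08 g 0.109
```

Resistance starts to rise near yaw 52° and is now up about 0.08 N·m, roughly 0.3 rad past contact, so the foot is snug. I'll dwell, then open slightly and probe gently for the fold direction.

Emit:
move_arm(deltas=[{"xyz": [0, 0, 0], "twist": [0, 0, 0], "claw": 0.6}, {"xyz": [0, 0, 0], "twist": [0, 0, 0], "claw": 0.6}, {"xyz": [-0.3, 0, 0], "twist": [0, 0, 0], "claw": 2.0}, {"xyz": [-0.3, 0, 0], "twist": [0, 0, 0], "claw": 2.0}, {"xyz": [-0.3, 0, 0], "twist": [0, 0, 0], "claw": 2.0}])

```text
time: 12.18
position: [0.5052, 0.2485, 0.1194]
tool_rot: [0.748, 1.438, -0.748]
force: [0.1, -0.6, 0.7]
grip_width: 0.237
```

```bash
python3 -c "
from h import *
st()
for n in ('scene',):
    p,d=capture(n);cv2.imwrite('pics/%s5.png'%n,p)
    crop(n,p,*((255,180,140,125) if n=='scene' else (290,190,125,120)),5,'pics/%s5c.png'%n)
"
```

```text
t 12.18 tcp [0.5052 0.2485 0.1194] yawY 35.0 xax [ 0. -0. -1.] chuck [-0.0089 -0.0012] j [-0.06  0.34 -0.57  1.74  0.2   1.12 -0.08] F [ 0.1 -0.6  0.7] T [ 0.022 -0.009  0.008] g 0.237
```

View pics/scene5c.png

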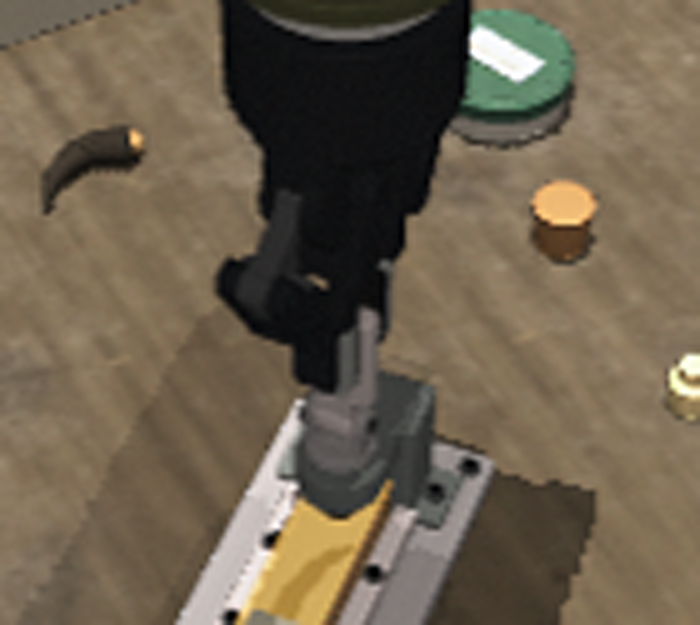

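Emit:
move_arm(deltas=[{"xyz": [0, 0.3, 0], "twist": [0, 0, 0], "claw": 2.0}, {"xyz": [0, 0.5, 0], "twist": [0, 0, 0], "claw": 2.0}])

```text
time: 12.48
position: [0.5092, 0.2519, 0.1193]
tool_rot: [0.748, 1.438, -0.748]
force: [0.6, -0.9, -0.2]
grip_width: 0.233
```

Emit:
move_arm(deltas=[{"xyz": [0, 0.15, 0], "twist": [0, 0, 0], "claw": 2.0}])

```text
time: 12.6
position: [0.5103, 0.2527, 0.1193]
tool_rot: [0.748, 1.438, -0.748]
force: [-2.8, -1.9, 1.4]
grip_width: 0.236
```

Emit:
move_arm(deltas=[{"xyz": [0, 0.15, 0], "twist": [0, 0, 0], "claw": 2.0}])

```text
time: 12.72
position: [0.5111, 0.2532, 0.1193]
tool_rot: [0.747, 1.439, -0.749]
force: [-3.6, -1.9, 3.4]
grip_width: 0.231
```

```bash
python3 q.py
```

```text
t 12.72 yaw 35.0 z 0.1193 F [-3.6 -1.9  3.4] Tz -0.035 e7 0.009 j7 -0.08 g 0.231
```

Emit:
move_arm(deltas=[{"xyz": [0, 0.15, 0], "twist": [0, 0, 0], "claw": 2.0}, {"xyz": [0, 0.3, 0], "twist": [0, 0, 0], "claw": 2.0}])

```text
time: 12.98
position: [0.5139, 0.2552, 0.1195]
tool_rot: [0.748, 1.438, -0.748]
force: [-2.6, -2.6, 3.4]
grip_width: 0.23
```

```bash
python3 q.py
```

```text
t 12.97 yaw 35.0 z 0.1195 F [-2.6 -2.6  3.4] Tz -0.053 e7 0.015 j7 -0.09 g 0.23
```

Emit:
move_arm(deltas=[{"xyz": [-3, -0.3, 0], "twist": [0, 0, 0], "claw": 2.0}, {"xyz": [-6, -0.3, 0], "twist": [0, 0, 0], "claw": 1.5}, {"xyz": [-6, -4.4, 0], "twist": [0, 0, 0], "claw": 0}, {"xyz": [-6, -4.4, 0], "twist": [0, 0, 0], "claw": 0}, {"xyz": [-3, -4.4, 0], "twist": [0, 0, 0], "claw": 0}, {"xyz": [-1.55, -4.4, 0], "twist": [0, 0, 0], "claw": 0}, {"xyz": [-1.55, -4.4, 0], "twist": [0, 0, 0], "claw": 0}])

```text
time: 13.85
position: [0.4776, 0.23, 0.1339]
tool_rot: [0.747, 1.44, -0.749]
force: [0.0, -0.6, -0.1]
grip_width: 0.002
```

```bash
python3 -c "
from h import *
s,M,p=st();print('axis coord',(M.T@(p-[.505,.25,.087])*1e3).round(1))
for n in ('scene',):
    p,d=capture(n);cv2.imwrite('pics/%s6.png'%n,p)
    crop(n,p,*((255,180,140,125) if n=='scene' else (290,190,125,120)),5,'pics/%s6c.png'%n)
"
```

```text
t 13.85 tcp [0.4776 0.23   0.1339] yawY 35.1 xax [-0.002 -0.    -1.   ] chuck [-0.042   0.0021] j [-0.02  0.26 -0.58  1.81  0.16  1.13 -0.04] F [ 0.  -0.6 -0.1] T [ 0.007 -0.025  0.015] g 0.002
axis coord [-46.9 -34.    0.6]
```

View pics/scene6c.png

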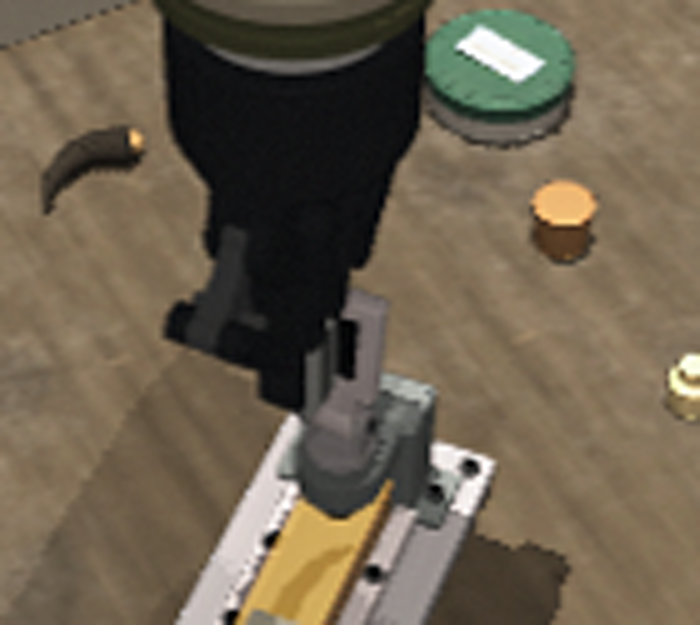

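Emit:
move_arm(deltas=[{"xyz": [0, 1.2, 0], "twist": [0, 0, 0], "claw": 0}, {"xyz": [0, 2.2, 0], "twist": [0, 0, 0], "claw": 0}, {"xyz": [0, 3.2, 0], "twist": [0, 0, 0], "claw": 0}, {"xyz": [0.3, 4.0, 0], "twist": [0, 0, 0], "claw": 0}, {"xyz": [0.7, 4.7, 0], "twist": [0, 0, 0], "claw": 0}, {"xyz": [1.3, 5.4, 0], "twist": [0, 0, 0], "claw": 0}, {"xyz": [1.9, 5.9, 0], "twist": [0, 0, 0], "claw": 0}])

```text
time: 14.78
position: [0.5268, 0.2643, 0.1157]
tool_rot: [0.749, 1.438, -0.747]
force: [0.0, -0.3, 5.0]
grip_width: -0.001
```

```bash
python3 -c "
from h import *
s,M,p=st();print('axis coord',(M.T@(p-[.505,.25,.087])*1e3).round(1))
for n in ('scene',):
    p,d=capture(n);cv2.imwrite('pics/%s7.png'%n,p)
    crop(n,p,*((255,180,140,125) if n=='scene' else (290,190,125,120)),5,'pics/%s7c.png'%n)
"
```

```text
t 14.78 tcp [0.5268 0.2643 0.1157] yawY 35.0 xax [ 0.001  0.    -1.   ] chuck [ 0.0179 -0.0028] j [-0.09  0.4  -0.56  1.67  0.23  1.13 -0.1 ] F [ 0.  -0.3  5. ] T [ 0.032 -0.065 -0.02 ] g -0.001
axis coord [-28.7  26.1   0.8]
```

View pics/scene7c.png

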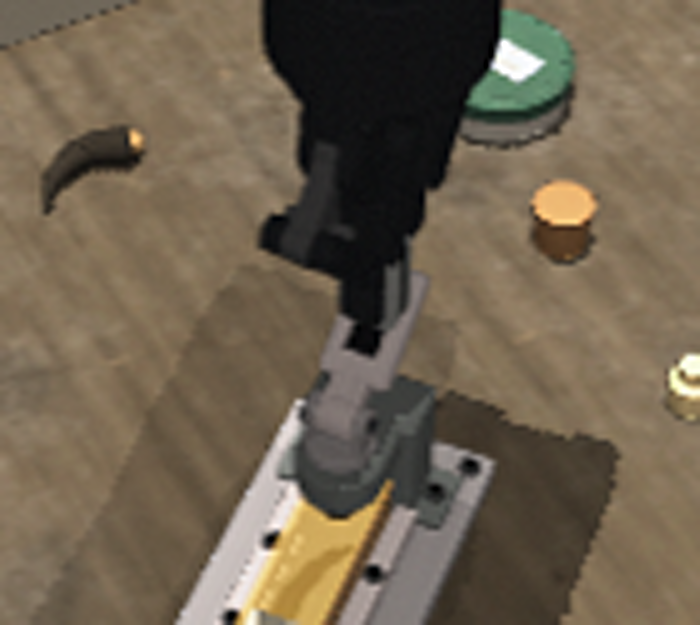

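Emit:
move_arm(deltas=[{"xyz": [0.6, 0.4, 0], "twist": [0, 0, 0], "claw": 0}, {"xyz": [1.1, 0.7, 0], "twist": [0, 0, 0], "claw": 0}, {"xyz": [1.6, 0.9, 0], "twist": [0, 0, 0], "claw": 0}, {"xyz": [2.0, 1.0, 0], "twist": [0, 0, 0], "claw": 0}])

```text
time: 15.32
position: [0.5346, 0.2698, 0.0956]
tool_rot: [0.748, 1.438, -0.748]
force: [-0.1, 0.9, 3.3]
grip_width: -0.001
```

```bash
python3 q.py
```

```text
t 15.32 yaw 35.0 z 0.0956 F [-0.1  0.9  3.3] Tz -0.02 e7 0.027 j7 -0.11 g -0.001
```

Emit:
move_arm(deltas=[{"xyz": [0.2, 0, 0], "twist": [0, 0, 0], "claw": 0}])

```text
time: 15.45
position: [0.5346, 0.2698, 0.0938]
tool_rot: [0.748, 1.438, -0.748]
force: [2.6, 2.1, 3.7]
grip_width: -0.001
```

Emit:
move_arm(deltas=[{"xyz": [0.15, 0, 0], "twist": [0, 0, 0], "claw": 0}])

```text
time: 15.58
position: [0.5347, 0.2697, 0.0925]
tool_rot: [0.749, 1.438, -0.748]
force: [0.7, 2.0, 3.5]
grip_width: 0.0
```

Still moving freely, so I'll keep going down until the force jumps at the end stop.

Emit:
move_arm(deltas=[{"xyz": [0.15, 0, 0], "twist": [0, 0, 0], "claw": 0}])

```text
time: 15.7
position: [0.5348, 0.2698, 0.0916]
tool_rot: [0.749, 1.437, -0.747]
force: [-1.8, 0.2, 15.8]
grip_width: -0.004
```

Emit:
move_arm(deltas=[{"xyz": [0.15, 0, 0], "twist": [0, 0, 0], "claw": 0}])

```text
time: 15.82
position: [0.5349, 0.2699, 0.0912]
tool_rot: [0.749, 1.437, -0.747]
force: [-6.0, -3.2, 25.3]
grip_width: 0.004
```

Emit:
move_arm(deltas=[{"xyz": [0.1, 0, 0], "twist": [0, 0, 0], "claw": 0}])

```text
time: 15.95
position: [0.535, 0.2699, 0.091]
tool_rot: [0.749, 1.436, -0.747]
force: [-7.5, -5.1, 29.8]
grip_width: -0.001
```

Emit:
move_arm(deltas=[{"xyz": [-2, 0, 0], "twist": [0, 0, 0], "claw": 0}, {"xyz": [-7, 0, 0], "twist": [0, 0, 0], "claw": 0}, {"xyz": [-12, 0, 0], "twist": [0, 0, 0], "claw": 0}, {"xyz": [-14, -5, 6], "twist": [0, 0, 0], "claw": 0}, {"xyz": [-14, -8, 12], "twist": [0, 0, 0], "claw": 0}, {"xyz": [-14, -12, 16], "twist": [0, 0, 0], "claw": 0}, {"xyz": [-14, -12, 16], "twist": [0, 0, 0], "claw": 0}])

```text
time: 16.82
position: [0.5274, 0.0645, 0.2282]
tool_rot: [0.751, 1.437, -0.755]
force: [-0.2, 0.7, -0.4]
grip_width: -0.0
```

```bash
python3 -c "
from h import *
st()
for n in ('scene','top'):
    p,d=capture(n);cv2.imwrite('pics/%s8.png'%n,p)
    crop(n,p,*((255,220,120,125) if n=='scene' else (290,190,125,120)),5,'pics/%s8c.png'%n)
    P=cloud(n,d).reshape(-1,3);P=P[(d.reshape(-1)>0)]
    a=(P[:,:2]-[.505,.25]);dirv=np.array([np.cos(np.radians(35)),np.sin(np.radians(35))]);r=a@dirv;t=a@[-dirv[1],dirv[0]]
    for lo in (15,30,45): 
        k=(r>lo/1e3)&(r<lo/1e3+.01)&(abs(t)<.009);print(n,lo,k.sum(),np.median(P[k,2]) if k.any() else None)
"
```

```text
t 16.82 tcp [0.5274 0.0645 0.2282] yawY 34.7 xax [-0.001 -0.002 -1.   ] chuck [-0.1088 -0.1573] j [ 0.23  0.16 -0.48  1.69  0.08  1.31  0.33] F [-0.2  0.7 -0.4] T [ 0.014 -0.063 -0.003] g -0.0
scene 15 55 0.09170337001768536
scene 30 46 0.09212196718311882
scene 45 40 0.09226310032297524
top 15 46 0.09139404715064375
top 30 46 0.0921295645386428
top 45 45 0.0916919952319799
```

View pics/scene8c.png

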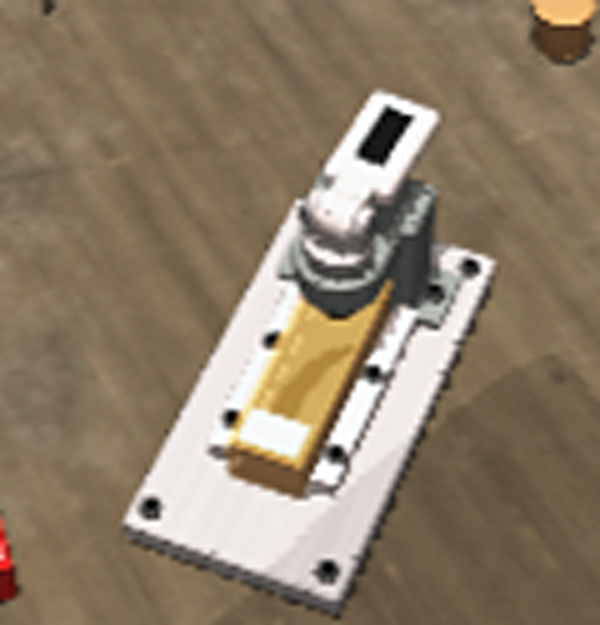

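View pics/top8c.png

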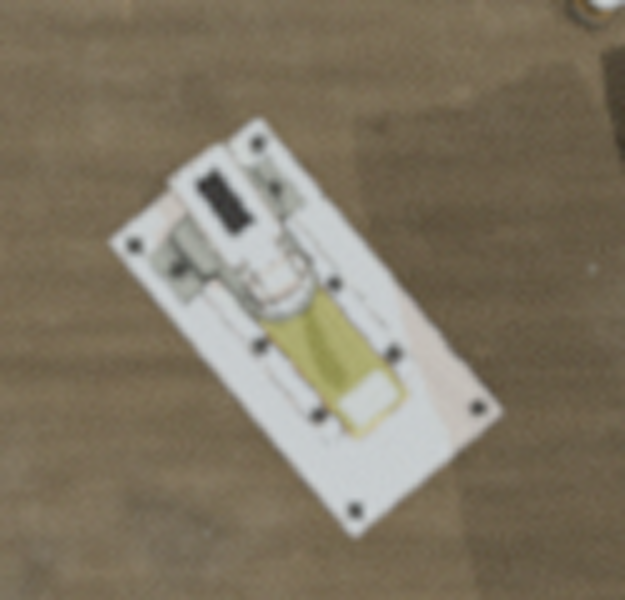

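The lever lies flat: its top face is at 91–92 mm along its whole length. The block is still home and the robot is clear, so I'm handing in.

```bash
python3 -c "
from h import *
a,b=[cv2.imread('pics/top%d.png'%i) for i in (0,8)]
for n,(u,v) in dict(claw=(234,245),cork=(297,172),eraser=(439,306),vial=(410,188)).items():
    print(n,cv2.absdiff(a[v-12:v+12,u-12:u+12],b[v-12:v+12,u-12:u+12]).mean())
from cell import job
print(job.finish_job())"
```

```text
claw 5.450810185185185
cork 6.105324074074074
eraser 15.508680555555555
vial 6.16087962962963
the job is handed in; nothing more can be done
None
```

```bash
python3 -c "
import cv2,numpy as np
a,b=[cv2.imread('pics/top%d.png'%i)[270:340,400:480] for i in (0,8)]
cv2.imwrite('pics/er.png',cv2.resize(np.hstack([a,b]),None,fx=4,fy=4))"
```

```text
(no output)
```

View pics/er.png

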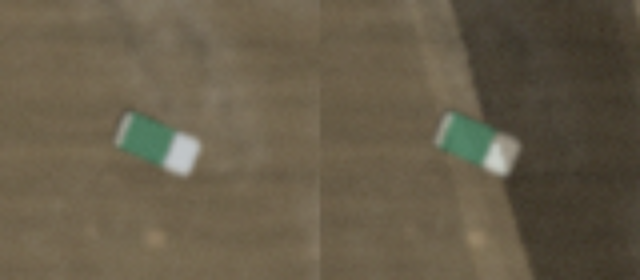

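The job was handed in at about 17 s of the 72 s allowed. All three steps are done: block pushed home, bolt turned snug with the lever up, lever folded flat. No verdict was reported, so success rests on my own checks below.

- **Block:** I pushed it with closed fingertips until the force jumped at the stop. The camera put its near face at about −80 mm, which is fully home. A look after folding, by eye, showed it still there.
- **Bolt:** I gripped the lever across its thickness and turned it about 119° clockwise. The turning torque held at about 0.15 N·m, then rose from roughly 102°. I stopped when it had risen by about 0.08 N·m, around 0.3 rad past contact. By the given figures that is about 33 N on the block, before the lever was folded.
- **Lever:** A gentle probe found that it folds toward the column. I pushed it over and down to its end stop, where the press reached about 30 N. Depth from both cameras then showed its top face level at 91–92 mm along its length.
- **Final clamping force:** I expect about 64 N, inside the 25–110 N window. This is calculated from the turn angle and the lever's cam, not measured.
- **Bystanders:** The vial, claw and cork looked unchanged between the first and last pictures. The eraser's patch differed more. I looked at it only after handing in: it has not moved, and the difference is the arm's shadow across it.

One reading was unusable: with the arm standing still, the torque relaxed and oscillated, so I judged the turning only from readings taken while moving and from the joint 7 motor torque.

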